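# Load steel die blanks into a cam-opened clamping fixture locked by a spring pin

## Task

Clamp all the steel die blanks on the bench in the fixture, ready for engraving. First pull up the fixture's spring pin and turn it into its rest notch so that it stays out, crank the cam until the follower rests on its flat dwell and the jaw stays open by itself, and lay every blank flat in a nest of its own, lengthwise between stop and jaw; only when all are in, crank back to the parking stop so that the jaw closes on them, and turn the spring pin back so that it drops fully home and locks the crank. Leave the other tools where they lie.

Things in the scene. Friction and masses are not known exactly. Their poses are not given: they have to be found in the camera images.
- fixture: the clamping fixture, fixed to the bench. Base plate 260 (its x) x 290 (its y) x 18 mm high; origin under the centre of the plate, z up. Four open nests at its +y half; at its -y half a vertical camshaft at (0,-70) mm with a crank on top, and a vertical spring pin at (0,-36) mm on a bridge (top 76 mm), in a slotted collar 48 mm across (top 104 mm), which locks the crank
- stop_face (a point): foot of the middle of the fixed stop wall's clamping face, on the bed at fixture (0,+10) mm; the wall is 200 mm long, its top 42 mm above the bench. The jaw faces it. Low rods at fixture x=+-108 mm (12 mm wide, tops 32 mm) join the jaw to the cam follower
- nest1 (a point): nest 1 of the fixture (nests 1 to 4 run along fixture +x from -75 to +75 mm, y=+55 mm): point on the bed (18 mm above the bench) under the centre of a blank once the jaw has clamped it; axes as the fixture's. A blank lies in it with its length along fixture y. Nest 30 mm wide between ribs 20 mm wide (end ribs 10), rib tops 24 mm above the bench
- nest2 (a point): nest 2 of the fixture (nests 1 to 4 run along fixture +x from -75 to +75 mm, y=+55 mm): point on the bed (18 mm above the bench) under the centre of a blank once the jaw has clamped it; axes as the fixture's. A blank lies in it with its length along fixture y. Nest 30 mm wide between ribs 20 mm wide (end ribs 10), rib tops 24 mm above the bench
- nest3 (a point): nest 3 of the fixture (nests 1 to 4 run along fixture +x from -75 to +75 mm, y=+55 mm): point on the bed (18 mm above the bench) under the centre of a blank once the jaw has clamped it; axes as the fixture's. A blank lies in it with its length along fixture y. Nest 30 mm wide between ribs 20 mm wide (end ribs 10), rib tops 24 mm above the bench
- nest4 (a point): nest 4 of the fixture (nests 1 to 4 run along fixture +x from -75 to +75 mm, y=+55 mm): point on the bed (18 mm above the bench) under the centre of a blank once the jaw has clamped it; axes as the fixture's. A blank lies in it with its length along fixture y. Nest 30 mm wide between ribs 20 mm wide (end ribs 10), rib tops 24 mm above the bench
- pin_grip (a point): centre of the spring pin's black wing grip, a bar 54 mm long, 14 mm thick, 26 mm tall (this point is 13 mm below its top, 125 mm above the bench when the pin is home); turns with the pin, its x axis runs along the bar (along fixture x when home)
- pin (a joint): lift of the spring pin, m: 0 = home, tip in the gap of the crank's lock plate; about 0.012 = tip standing on the plate (not locked); 0.018 = in the rest notch; 0.022 = on the plateau between slot and notch (not at rest); 0.030 = stop. Spring and weight pull it down with 7 N at home, 11 N at the top. It turns only when pulled 0.023 or more
- pin_turn (a joint): turn of the spring pin, rad, counter-clockwise from above: 0 = over its deep slot (drops home), 1.2 = over the rest notch, which holds it out (lower it about 4 mm into the notch); stop at 1.3
- crank (a joint): crank angle, rad, counter-clockwise from above: 0 = parked at its stop, where the pin can enter; 2.09 = follower on the cam's flat dwell, where it holds itself, jaw open. The cam begins to push at about 1.0 (hardest there, about 10 N at the knob); small humps 0.28 rad either side of the flat's centre keep it there; let go short of them, the spring throws the crank back. Stop at 2.39
- crank_grip (a point): grip point of the crank's upright wooden knob, a freely spinning cylinder 22 mm across from 72 to 134 mm above the bench; this point is 110 mm above the bench, on the knob's axis, 80 mm from the camshaft axis. Parked, it lies 150 degrees clockwise from fixture +x, seen from above
- crank_axis (a point): point on the camshaft axis, 110 mm above the bench
- jaw (a joint): opening of the jaw along fixture +y, m: 0 = closed on blanks (-0.003 with none), 0.014 = held open by the cam's flat dwell. Its spring pushes it shut with 16 to 20 N
- blank1: a steel die blank, square-edged bar 90 (its x) x 22 (y) x 24 (z) mm, 0.37 kg; origin at its centre (12 mm above what it lies on). Two to four are on the bench; absent ones read None
- blank2: a steel die blank, square-edged bar 90 (its x) x 22 (y) x 24 (z) mm, 0.37 kg; origin at its centre (12 mm above what it lies on). Two to four are on the bench; absent ones read None
- blank3: a steel die blank, square-edged bar 90 (its x) x 22 (y) x 24 (z) mm, 0.37 kg; origin at its centre (12 mm above what it lies on). Two to four are on the bench; absent ones read None
- blank4: a steel die blank, square-edged bar 90 (its x) x 22 (y) x 24 (z) mm, 0.37 kg; origin at its centre (12 mm above what it lies on). Two to four are on the bench; absent ones read None
- file: bystander: file with a turned wooden handle and brass ferrule, 240 mm long
- graver: bystander: graver with a pear-shaped wooden handle, 115 mm long
- hammer: bystander: bench hammer
- bench_block: bystander: dark steel block 90 x 70 x 28 mm
- pliers: bystander: pliers with blue grips, 145 mm long
- tool_cup: bystander: white cup of 76 mm with tools standing in it, 170 mm tall
- flux_jar: bystander: amber jar of 56 mm, 75 mm tall
Not all that is in view belongs to the job. What is shaped like the blank2 but black or purple is not meant.

How it is judged:
By the outcome, as a careful person would: the job done as asked, in the order asked, and still so for the second after the job is handed in, with the robot touching nothing.
Of blank1, blank2, blank3, blank4 only 2 to 4 are there at a start; the rules pass over those that are not, and their reading is None.
At some moment in a run one of blank1, blank2, blank3, blank4 may be knocked a few centimetres aside while the robot is not near it.
Once in a run the grip may slacken for a moment while it holds something.
It also fails if it takes over 210 s, if anything falls off the work surface, if the arm or the gripper's body presses on something with over 40 N, if the wrist force passes 120 N, or if a joint passes its speed limit or range.

## Robot

A 6-joint arm with a two-finger parallel gripper is mounted at the origin on the work surface. World frame = base frame: x ahead of the robot, y to its left, z up, the work surface at z = 0. Lengths are in mm, angles in rad, forces in N, time in s.
With the tool pointing down it reaches from about 400 to 925 mm from the base axis. Payload 12.5 kg.
Tool frame: the origin (TCP) lies midway between the tips of the shut fingers; the grasp point (between the pads) lies 19 mm behind it; z points along the fingers, y is the line along which they close (so a half turn about z gives the same grasp; the last joint's range is limited). The gripper opens to 95 mm and grips with 3 to 60 N. Pads are 20 mm wide; open, the fingers measure 119 mm over their backs; the gripper's body (75 mm by 180 mm) begins 59 mm behind the grasp point.
Start: joints at [-1.327, 0.491, 1.559, -0, 1.092, -0.106], TCP at [214.217, -587.161, 214.661] pointing down, gripper open.
Joint ranges: [-3.1, 3.1], [-0.84, 2.19], [0.05, 2.79], [-1.13, 4.28], [0.06, 2.93], [-2.69, 2.69]. Speed limits (rad/s): [2.22, 2.22, 2.79, 3.14, 3.14, 3.14].

## Interface

Orientations are given as [roll, pitch, yaw] about the fixed x, y, z axes, in that order (R = Rz(yaw) Ry(pitch) Rx(roll)).
In Python, from cell import * gives the robot as it stands.
- The arm moves only by the tool servo_tool, never from a script. Its argument "moves" is one flat list of numbers, 5 for each row, row after row: the shift along the world's x, y, z as a fraction of full scale, then the turn about the world's z as a fraction of full scale, then the opening, from 0 (shut) to 1 (fully open). A call has 1 to 12 rows; each row is the pose to reach, as a shift and turn from the pose commanded when the call began, turning the shorter way round; what a row does not reach only later rows make up. Full scale, the value 1, is 400 mm for a shift and 180 degrees for a turn. A row lasts 1/12 s, in which the tool goes at most 41.7 mm and 7.16 degrees, less where a joint would pass 70% of its speed; a pose out of reach is approached as far as the arm can. A call with a number of a shift or a turn outside -1 to 1 is refused whole. A call with a gripper value outside its range is refused whole. The fingers move at their own pace and stop on an object; the grip force is fixed at half the most. Time passes only in rows, so rows that repeat a pose let the fingers close. It gives the time, the measured TCP pose, the force, the opening and the grip force at its end, in the units of the state.
- state(): the state, without advancing time (a new reading comes with each control period).
- read_camera(name): name is "side" or "top" or "wrist"; returns (picture, depth): 384x512x3 uint8, blue, green, red; 384x512 float32, mm along the optical axis (not along the pixel's ray), 0 where there is no reading.
- get_calibration(name): a dict with "K" (3x3 intrinsics, pixels), "k1" (the pictures are not rectified: a ray, as slopes to the right and down, at radius r is drawn at 1 + k1 r^2 times it, then the intrinsics apply), "R" (3x3) and "t" (3): a world point X has camera coordinates R X + t. Camera axes: x right, y down, z forward; pixel columns grow to the right and rows downward; lengths in mm; the calibration is good to about 2 mm. A picture is of the moment at which its call begins: read the wrist's pose just before it. get_calibration takes no time and is no camera call; for the wrist camera it gives the pose at the moment of the call.
- job_done(): hands the job in; it is judged then, once.
The state is a dict: "t": time; "joints": joint angles; "qvel": joint speeds; "tau": joint torques, N m; "eef_pos": TCP position; "tcp_rot": TCP orientation; "ft_force": force on the tool from outside, world axes, zero at the start; "moment": the same for the moment, N m; "opening": opening from 0.0 (shut) to 1.0 (fully open); "grip_force": force on a finger pad.
Only numpy, scipy, OpenCV 4.12 (cv2) and the standard library are available. Lean on these libraries where they do the work, as an engineer would, in place of code of your own. Each camera call takes 0.05 s, during which the arm holds its last target. There are 200 camera calls.

## Working session

There is one attempt and no reset: what is moved stays moved. The work goes in short steps, Python scripts to look and compute and a tool call to move; the robot and the scene stay as the last step left them, time stands still between calls to the robot, and variables do not carry over. Pictures are saved under pics/ and viewed, at most 14 in all, crops included, and the job is handed in when it is done.

Besides the shell and the picture viewer there is one more tool, called by a JSON object that holds its "op" and its "data". servo_tool: Moves the arm, as the interface text tells. Its arguments: {"type":"object","properties":{"moves":{"type":"array"}},"required":["moves"]}

```bash
mkdir -p pics; cat > h.py <<'E'
from cell import *
import numpy as np, cv2
def snap(name,fn=None):
    c=get_calibration(name); p,d=read_camera(name)
    if fn: cv2.imwrite('pics/'+fn,p)
    return p,d,c
def cloud(d,c):
    K=np.array(c['K'],float);R=np.array(c['R']);t=np.array(c['t']).ravel()
    v,u=np.mgrid[0:d.shape[0],0:d.shape[1]]
    uv=np.stack([u,v],-1).reshape(-1,1,2).astype(float)
    # drawn = ray*(1+k1 r^2)
    n=cv2.undistortPoints(uv,K,np.array([c['k1'],0,0,0,0.])).reshape(d.shape+(2,))
    X=np.concatenate([n*d[...,None],d[...,None]],-1)
    return (X-t)@R
def proj(P,c):
    P=np.atleast_2d(np.array(P,float))
    r,_=cv2.Rodrigues(np.array(c['R'],float))
    return cv2.projectPoints(P,r,np.array(c['t'],float),np.array(c['K'],float),np.array([c['k1'],0,0,0,0.]))[0].reshape(-1,2)
E
python3 - <<'E'
from h import *
p,d,c=snap('top','top0.png'); np.savez('top0.npz',p=p,d=d)
X=cloud(d,c); np.save('X0.npy',X)
p2,d2,c2=snap('side','side0.png'); np.savez('side0.npz',p=p2,d=d2)
print(c,c2,state())
print(X[::64,::64].round().tolist())
cv2.imwrite('pics/top0b.png',cv2.resize(p,(800,600),interpolation=cv2.INTER_CUBIC))
E
```

```text
{'K': array([[389.02823135,   0.        , 252.68815195],
       [  0.        , 389.02823135, 191.54226178],
       [  0.        ,   0.        ,   1.        ]]), 'k1': 0.020028580810240875, 'R': array([[ 0.01423059, -0.99952264,  0.02742233],
       [-0.98393105, -0.01887971, -0.17754784],
       [ 0.17798081, -0.02445507, -0.98373003]]), 't': array([  10.6767076 ,  562.4066599 , 1145.34493655])} {'K': array([[489.47546691,   0.        , 257.47095532],
       [  0.        , 489.47546691, 190.01910901],
       [  0.        ,   0.        ,   1.        ]]), 'k1': -0.20819788943087303, 'R': array([[-0.81508588, -0.57926846,  0.00911411],
       [-0.38851189,  0.53486787, -0.75031652],
       [ 0.42975985, -0.61511334, -0.66101593]]), 't': array([ 450.17328102,  257.01289988, 1405.76788614])} {'t': 0.1, 'joints': array([-1.32660310e+00,  4.91528643e-01,  1.55932850e+00, -2.74528128e-06,
        1.09166627e+00, -1.05641735e-01]), 'qvel': array([-0.00098631, -0.0028768 , -0.00241147,  0.00024354, -0.00280044,
       -0.00020882]), 'tau': array([ 2.19583206e-03, -6.13621902e+01, -2.58605164e+
[... 775 characters left out ...]
.0, -749.0], [764.0, 627.0, 13.0], [775.0, 429.0, -2.0], [779.0, 221.0, 0.0], [784.0, 11.0, 2.0], [790.0, -201.0, -1.0], [793.0, -413.0, 4.0], [791.0, -617.0, 22.0]], [[630.0, 1086.0, -450.0], [559.0, 613.0, -2.0], [561.0, 412.0, 6.0], [564.0, 211.0, 10.0], [566.0, 9.0, 22.0], [570.0, -194.0, 21.0], [576.0, -402.0, 9.0], [582.0, -613.0, -1.0]], [[358.0, 781.0, 2.0], [360.0, 592.0, 0.0], [362.0, 400.0, -2.0], [365.0, 204.0, 1.0], [368.0, 5.0, -4.0], [371.0, -195.0, -2.0], [374.0, -395.0, 1.0], [377.0, -595.0, 3.0]], [[173.0, 755.0, 4.0], [174.0, 572.0, 2.0], [175.0, 385.0, 4.0], [175.0, 196.0, -2.0], [236.0, 19.0, 417.0], [261.0, -75.0, 591.0], [278.0, -137.0, 700.0], [288.0, -186.0, 768.0]]]
```

View pics/top0b.png

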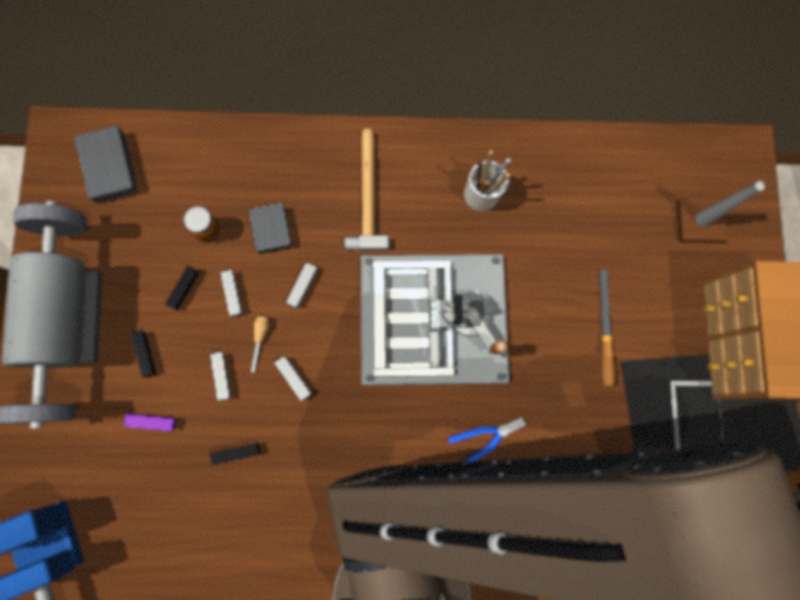

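View pics/side0.png

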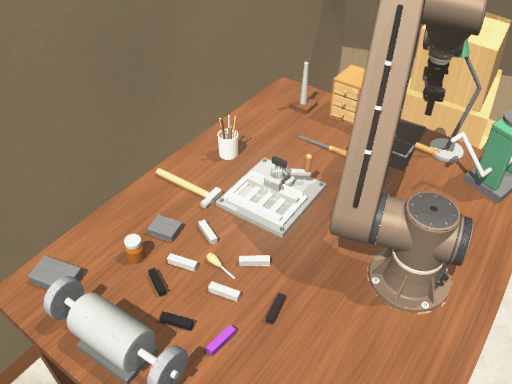

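Four silver blanks show at top-view (800x600) pixels (232,293), (302,285), (220,375), (293,378). The fixture is centred at about (435,320), its nests to the left (world +y) and the knob at (498,347). Black and purple bars are decoys.

```bash
cat >> h.py <<'E'
def onplane(uv,z,c):
    uv=np.asarray(uv,float).reshape(-1,1,2)
    n=cv2.undistortPoints(uv,np.array(c['K'],float),np.array([c['k1'],0,0,0,0.])).reshape(-1,2)
    R=np.array(c['R']);t=np.array(c['t']).ravel()
    o=-R.T@t; D=np.c_[n,np.ones(len(n))]@R
    return (o+D*((z-o[2])/D[:,2])[:,None])[:,:2]
def rect(pts):
    (x,y),(w,h),a=cv2.minAreaRect(pts.astype(np.float32))
    if w<h: w,h,a=h,w,a+90
    return round(x,1),round(y,1),round(w,1),round(h,1),round((a+90)%180-90,1)
def blanks(p,c,ymin=-1e9,bright=120,z=24):
    hsv=cv2.cvtColor(cv2.resize(p,None,fx=4,fy=4,interpolation=cv2.INTER_CUBIC),cv2.COLOR_BGR2HSV)
    m=((hsv[...,1]<70)&(hsv[...,2]>bright)).astype(np.uint8)
    cs,_=cv2.findContours(m,cv2.RETR_EXTERNAL,cv2.CHAIN_APPROX_NONE)
    out=[]
    for k in cs:
        if cv2.contourArea(k)<300: continue
        q=onplane((k.reshape(-1,2)-1.5)/4,z,c); r=rect(q)
        if 70<r[2]<115 and 14<r[3]<45: out.append(r)
    return out
E
python3 - <<'E'
from h import *
f=np.load('top0.npz'); p,d=f['p'],f['d']; c=get_calibration('top'); X=cloud(d,c)
for b in (100,130,160): print(b,blanks(p,c,bright=b))
f2=np.load('side0.npz'); c2=get_calibration('side')
for b in (130,170): print('side',b,blanks(f2['p'],c2,bright=b))
# fixture plate
hsv=cv2.cvtColor(cv2.resize(p,None,fx=4,fy=4,interpolation=cv2.INTER_CUBIC),cv2.COLOR_BGR2HSV)
for s in (60,80):
  m=((hsv[...,1]<s)).astype(np.uint8); m[:,:900]=0;m[:,1320:]=0;m[:640]=0;m[1000:]=0
  k=max(cv2.findContours(m,cv2.RETR_EXTERNAL,cv2.CHAIN_APPROX_NONE)[0],key=cv2.contourArea)
  print('plate',rect(onplane((k.reshape(-1,2)-1.5)/4,18,c)))
z=X[...,2]
m=(z>95)&(z<180)&(abs(X[...,0]-560)<160)&(abs(X[...,1])<260)
print(m.sum()); 
n,l,s,ce=cv2.connectedComponentsWithStats(m.astype(np.uint8))
for i in range(1,n):
  if s[i,4]>3: print(s[i],np.median(X[l==i],0))
crop=p[150:260,220:340]; cv2.imwrite('pics/fx.png',cv2.resize(crop,None,fx=5,fy=5,interpolation=cv2.INTER_CUBIC))
E
```

```text
100 [(407.4, 218.6, 96.3, 27.8, 36.6), (409.8, 359.3, 95.8, 26.8, 12.4), (574.9, 348.7, 95.9, 27.0, 14.9), (594.1, 209.2, 95.0, 27.4, -24.0), (685.8, 79.9, 91.9, 33.3, -87.6)]
130 [(389.0, 704.8, 75.1, 18.2, 2.7), (407.3, 219.4, 94.8, 26.0, 37.0), (409.6, 360.0, 95.8, 25.3, 12.7), (575.5, 349.6, 94.2, 25.4, 15.1), (594.4, 209.9, 94.9, 25.6, -23.7), (686.8, 80.3, 91.1, 28.3, -87.8)]
160 [(391.3, -540.9, 81.9, 40.9, -38.4), (407.3, 219.5, 90.4, 23.2, 37.4), (409.8, 360.5, 91.6, 23.6, 12.6), (575.6, 350.3, 89.5, 23.3, 14.9), (594.6, 209.8, 90.6, 22.3, -24.4), (687.5, 81.1, 86.2, 25.6, -88.7)]
side 130 [(405.3, 368.5, 97.3, 38.9, 12.6), (402.3, 228.3, 91.2, 43.1, 35.9), (569.2, 358.3, 99.6, 39.8, 15.1), (587.4, 218.3, 111.2, 32.2, -24.9)]
side 170 [(405.7, 368.6, 96.4, 38.9, 12.6), (402.3, 228.2, 91.2, 43.1, 35.8), (569.4, 358.4, 99.1, 39.8, 15.1), (587.6, 218.6, 111.2, 30.6, -24.9)]
plate (531.7, -59.1, 294.9, 263.2, -88.3)
plate (531.7, -59.1, 296.6, 265.0, -88.2)
256
[284 188  16  20 192] [532.4370041  -89.92816633 122.02695936]
[314 218  10   9  64] [ 464.48918822 -166.21831752  132.68780552]
```

View pics/fx.png

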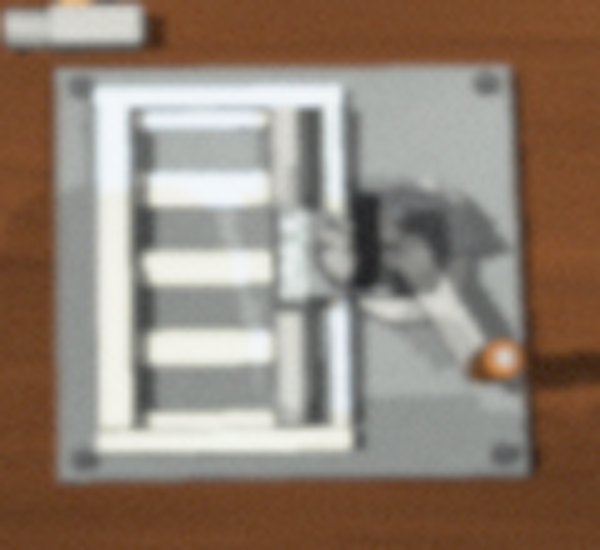

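The crop shows the fixture with yaw near +1.8° and centre near (532,-59). The knob is at crop (500,358), the black wing grip at (366,240), and there are four nests. I'll move above the fixture for a wrist view.

{"op": "servo_tool", "data": {"moves": [0.6, 1, 0.3, -0.1, 1, 0.6, 1, 0.3, -0.1, 1, 0.6, 1, 0.3, -0.1, 1, 0.6, 1, 0.3, -0.1, 1, 0.6, 1, 0.3, -0.1, 1, 0.6, 1, 0.3, -0.1, 1, 0.6, 1, 0.3, -0.1, 1, 0.6, 1, 0.3, -0.1, 1, 0.6, 1, 0.3, -0.1, 1, 0.6, 1, 0.3, -0.1, 1, 0.6, 1, 0.3, -0.1, 1, 0.6, 1, 0.3, -0.1, 1]}}

```text
t: 1.1
eef_pos: [455.5, -184.1, 335.7]
tcp_rot: [3.141, -0.001, 0.037]
ft_force: [-0.3, 0.1, 0.2]
opening: 0.998
grip_force: 0.0
```

```bash
python3 - <<'E'
from h import *
s=state();print(s['t'],s['eef_pos'],s['tcp_rot'])
p,d,c=snap('wrist','w1.png'); np.savez('w1.npz',p=p,d=d,**{k:np.array(v) for k,v in c.items()})
R=c['R'];print(-R.T@c['t'],R[2],c['K'][0,0])
def fx(P,cx=531.7,cy=-59.1,a=np.radians(1.8)):
    P=np.array(P,float);return np.c_[cx+P[:,0]*np.cos(a)-P[:,1]*np.sin(a),cy+P[:,0]*np.sin(a)+P[:,1]*np.cos(a),P[:,2]]
pts=fx([(-130,-145,18),(130,-145,18),(130,145,18),(-130,145,18),(0,-36,138),(-69.3,-110,134),(0,-70,110)])
q=proj(pts,c); print(q.round(1).tolist())
for a,b in q: 
    if abs(a)<2000 and abs(b)<2000: cv2.circle(p,(int(a),int(b)),3,(0,0,255),1)
cv2.imwrite('pics/w1b.png',p)
E
```

```text
1.1 [ 455.48672304 -184.10730483  335.73355883] [ 3.14144864e+00 -1.15074245e-03  3.73150791e-02]
[ 538.83905598 -181.07092411  505.40210445] [-0.29137604 -0.01166026 -0.95653753] 329.3044857980348
[[268.5, 178.1], [271.7, -9.5], [59.4, -5.8], [82.4, 177.3], [174.3, 90.8], [243.2, 153.5], [209.1, 90.5]]
```

View pics/w1b.png

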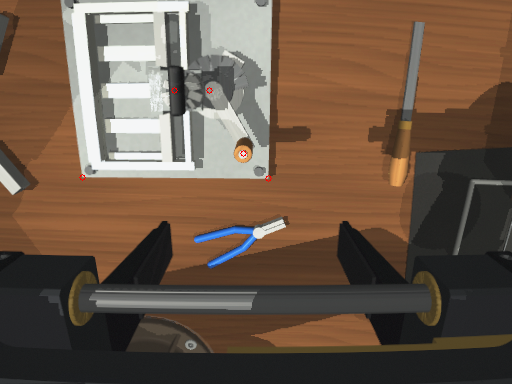

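The predicted fixture points land on the knob at (243,153), the pin at (174,91) and the plate corners, so the model fits well. I'll take one better-centred view to refine it.

{"op": "servo_tool", "data": {"moves": [0.34, 0.26, 0, 0, 1, 0.34, 0.26, 0, 0, 1, 0.34, 0.26, 0, 0, 1, 0.34, 0.26, 0, 0, 1, 0.34, 0.26, 0, 0, 1, 0.34, 0.26, 0, 0, 1, 0.34, 0.26, 0, 0, 1, 0.34, 0.26, 0, 0, 0.5, 0.34, 0.26, 0, 0, 0.4, 0.34, 0.26, 0, 0, 0.4]}}

```text
t: 1.98
eef_pos: [589.6, -84.1, 335.1]
tcp_rot: [3.141, -0.001, 0.034]
ft_force: [-0.3, -0.3, -0.0]
opening: 0.846
grip_force: 0.0
```

```bash
cat >> h.py <<'E'
def fx(P,cx,cy,a):
    P=np.atleast_2d(np.array(P,float));return np.c_[cx+P[:,0]*np.cos(a)-P[:,1]*np.sin(a),cy+P[:,0]*np.sin(a)+P[:,1]*np.cos(a),P[:,2]]
E
python3 - <<'E'
from h import *
s=state();print(s['t'],s['eef_pos'],s['tcp_rot'],s['opening'])
p,d,c=snap('wrist','w2.png'); np.savez('w2.npz',p=p,d=d,**{k:np.array(v) for k,v in c.items()})
hsv=cv2.cvtColor(p,cv2.COLOR_BGR2HSV)
ref=proj(fx([(-130,-145,18),(130,-145,18),(130,145,18),(-130,145,18)],531.7,-59.1,.0314),c);print(ref.round())
box=np.zeros(p.shape[:2],np.uint8);cv2.fillPoly(box,[ref.astype(int)],1);box=cv2.dilate(box,np.ones((25,25)))
m=((hsv[...,1]<70)&(box>0)).astype(np.uint8); m=cv2.morphologyEx(m,cv2.MORPH_OPEN,np.ones((5,5)))
k=max(cv2.findContours(m,cv2.RETR_EXTERNAL,cv2.CHAIN_APPROX_NONE)[0],key=cv2.contourArea).reshape(-1,2)
print('plate',rect(onplane(k,18,c)))
X=cloud(d,c);z=X[...,2]
F=fx([(0,0,0)],531.7,-59.1,.0314)
a=.0314;rel=X[...,:2]-F[0,:2];L=np.stack([rel[...,0]*np.cos(a)+rel[...,1]*np.sin(a),-rel[...,0]*np.sin(a)+rel[...,1]*np.cos(a)],-1)
def rep(n,m): print(n,m.sum(),L[m].min(0).round(1) if m.any() else '',L[m].max(0).round(1),np.median(L[m],0).round(1),z[m].mean().round(1))
reg=lambda x0,x1,y0,y1,z0,z1:(L[...,0]>x0)&(L[...,0]<x1)&(L[...,1]>y0)&(L[...,1]<y1)&(z>z0)&(z<z1)
rep('pin',reg(-50,50,-70,0,131,150)); rep('knob',reg(-110,-30,-150,-70,128,145)); rep('walls',reg(-125,125,-10,140,36,48)); rep('jaw',reg(-125,125,80,140,28,60));rep('jawtop',reg(-90,90,60,140,36,60))
cv2.imwrite('pics/w2b.png',cv2.resize(p,(800,600)))
E
```

```text
1.9833 [589.58474277 -84.05797349 335.12158996] [ 3.14128862e+00 -5.41201406e-04  3.42203796e-02] 0.8457543546747577
[[325. 258.]
 [336.  96.]
 [135.  96.]
 [151. 257.]]
plate (521.3, -57.3, 335.4, 283.6, -88.0)
pin 476 [-25.2 -42.5] [ 27.1 -29.1] [  2.7 -35.3] 136.7
knob 202 [ -79.7 -117.9] [-58.6 -98.7] [ -67.7 -108. ] 133.4
walls 2327 [-100.5   -4.5] [100.1 119.4] [ 31.1 103.3] 41.8
jaw 1899 [-112.9   80. ] [114.4 120.5] [ 34.6 107.4] 39.6
jawtop 1338 [-79.1  99.5] [ 89.2 119.4] [ 15.  109.2] 42.1
```

View pics/w2b.png

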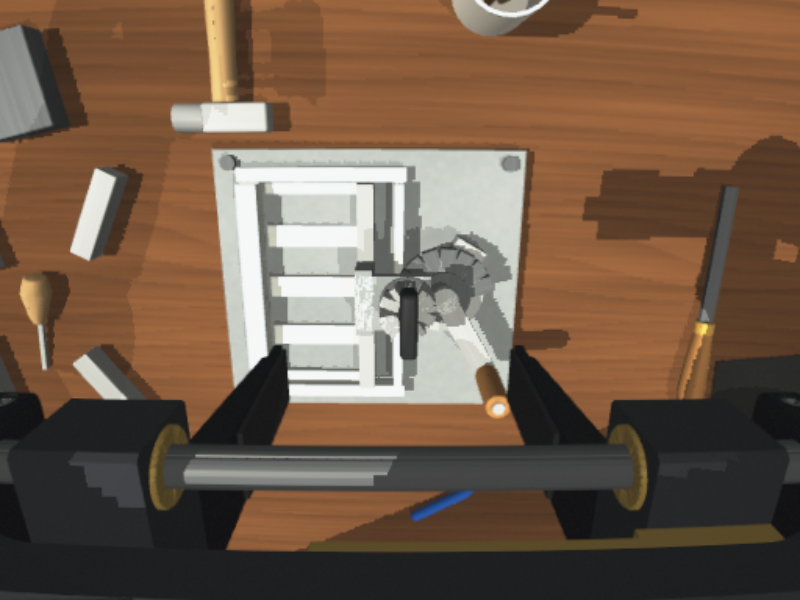

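Pin and knob agree with the model to about 1 mm; I take the centre as (532,-58.3) with yaw 1.8°. Next I descend onto the wing grip.

{"op": "servo_tool", "data": {"moves": [-0.1425, -0.028, 0, 0, 0.5, -0.1425, -0.028, 0, 0, 0.5, -0.1425, -0.028, -0.1, 0, 0.5, -0.1425, -0.028, -0.2, 0, 0.5, -0.1425, -0.028, -0.3, 0, 0.5, -0.1425, -0.028, -0.4, 0, 0.5, -0.1425, -0.028, -0.48, 0, 0.5, -0.1425, -0.028, -0.52, 0, 0.5, -0.1425, -0.028, -0.545, 0, 0.5, -0.1425, -0.028, -0.559, 0, 0.5, -0.1425, -0.028, -0.559, 0, 0.5]}}

```text
t: 2.95
eef_pos: [533.2, -94.6, 110.9]
tcp_rot: [-3.142, 0.0, 0.035]
ft_force: [-0.9, -0.1, 1.0]
opening: 0.501
grip_force: 0.0
```

{"op": "servo_tool", "data": {"moves": [0, 0, 0, 0, 0.1, 0, 0, 0, 0, 0, 0, 0, 0, 0, 0, 0, 0, 0, 0, 0, 0, 0, 0, 0, 0, 0, 0, 0, 0, 0]}}

```text
t: 3.45
eef_pos: [533.3, -94.3, 111.4]
tcp_rot: [3.141, -0.0, 0.036]
ft_force: [-0.8, 3.9, 4.0]
opening: 0.148
grip_force: 30.0
```

{"op": "servo_tool", "data": {"moves": [0, 0, 0.015, 0, 0, 0, 0, 0.03, 0, 0, 0, 0, 0.045, 0, 0, 0, 0, 0.06, 0, 0, 0, 0, 0.065, 0, 0, 0, 0, 0.065, 0, 0, 0, 0, 0.065, 0, 0]}}

```text
t: 4.03
eef_pos: [533.1, -94.3, 137.0]
tcp_rot: [-3.142, 0.0, 0.036]
ft_force: [2.4, 1.2, -9.7]
opening: 0.144
grip_force: 30.0
```

{"op": "servo_tool", "data": {"moves": [0, 0, 0, 0.035, 0, 0, 0, 0, 0.07, 0, 0, 0, 0, 0.105, 0, 0, 0, 0, 0.14, 0, 0, 0, 0, 0.175, 0, 0, 0, 0, 0.21, 0, 0, 0, 0, 0.245, 0, 0, 0, 0, 0.28, 0, 0, 0, 0, 0.315, 0, 0, 0, 0, 0.35, 0, 0, 0, 0, 0.382, 0, 0, 0, 0, 0.382, 0]}}

```text
t: 5.03
eef_pos: [532.5, -93.5, 136.4]
tcp_rot: [-3.139, -0.001, 1.242]
ft_force: [0.8, 7.2, -10.7]
opening: 0.143
grip_force: 30.0
```

{"op": "servo_tool", "data": {"moves": [0, 0, 0, 0, 0, 0, 0, -0.01, 0, 0, 0, 0, -0.019, 0, 0, 0, 0, -0.019, 0, 0, 0, 0, -0.019, 0, 0]}}

```text
t: 5.45
eef_pos: [532.5, -93.6, 129.3]
tcp_rot: [-3.14, -0.001, 1.236]
ft_force: [-0.6, 6.4, -4.2]
opening: 0.148
grip_force: 30.0
```

{"op": "servo_tool", "data": {"moves": [0, 0, 0, 0, 0.5, 0, 0, 0, 0, 0.5, 0, 0, 0, 0, 0.5, 0, 0, 0, 0, 0.5, 0, 0, 0.05, 0, 0.5, 0, 0, 0.15, 0, 0.5, 0, 0, 0.2, 0, 0.5, 0, 0, 0.2, 0, 0.5, 0, 0, 0.2, 0, 0.5]}}

```text
t: 6.2
eef_pos: [533.5, -94.6, 210.4]
tcp_rot: [3.139, 0.0, 1.236]
ft_force: [0.1, 0.2, 0.6]
opening: 0.498
grip_force: 0.0
```

```bash
python3 - <<'E'
from h import *
s=state();print(s['t'],s['eef_pos'],s['tcp_rot'],s['opening'])
for n in('top','side'):
    p,d,c=snap(n); X=cloud(d,c)
    m=(X[...,2]>134)&(X[...,2]<175)&(abs(X[...,0]-533)<40)&(abs(X[...,1]+94)<40)
    print(n,m.sum(),X[m].mean(0),np.percentile(X[m][:,2],[10,50,90]) if m.any() else '')
    if n=='side':
        q=proj([(533,-94,130)],c)[0].astype(int); crop=p[max(q[1]-70,0):q[1]+70,q[0]-90:q[0]+90]; cv2.imwrite('pics/s3.png',cv2.resize(crop,None,fx=4,fy=4,interpolation=cv2.INTER_CUBIC))
E
```

```text
6.2 [533.47843956 -94.60151222 210.41315671] [3.13902756e+00 6.11953231e-05 1.23562803e+00] 0.4978906469702161
top 0 [nan nan nan] 
side 110 [529.64679233 -87.05080517 146.67885989] [136.30364164 147.8094548  154.63032046]<stdin>:6: RuntimeWarning: Mean of empty slice.
  ret = um.true_divide(
```

View pics/s3.png

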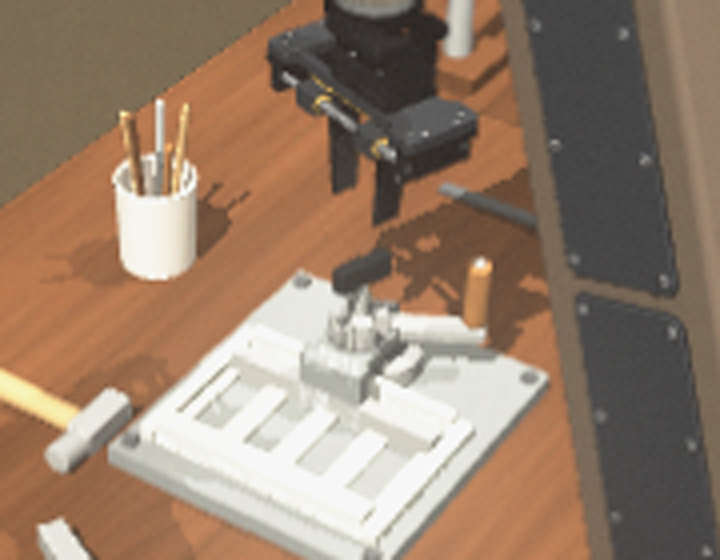

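The side crop shows the black wing turned and standing out (top about 155 mm, lift about 18 mm), so the pin rests in its notch. Now the knob.

{"op": "servo_tool", "data": {"moves": [-0.168, -0.189, 0, 0, 0.6, -0.168, -0.189, 0, 0, 0.6, -0.168, -0.189, 0, 0, 0.6, -0.168, -0.189, 0, 0, 0.6, -0.168, -0.189, -0.1, 0, 0.6, -0.168, -0.189, -0.2, 0, 0.6, -0.168, -0.189, -0.26, 0, 0.6, -0.168, -0.189, -0.2985, 0, 0.6, -0.168, -0.189, -0.2985, 0, 0.6]}}

```text
t: 7.05
eef_pos: [464.6, -168.8, 86.4]
tcp_rot: [-3.135, -0.001, 1.236]
ft_force: [-0.5, -0.5, -0.6]
opening: 0.602
grip_force: 0.0
```

{"op": "servo_tool", "data": {"moves": [0, 0, 0, 0, 0.1, 0, 0, 0, 0, 0, 0, 0, 0, 0, 0, 0, 0, 0, 0, 0, 0, 0, 0, 0, 0, 0, 0, 0, 0, 0]}}

```text
t: 7.55
eef_pos: [465.9, -169.9, 90.6]
tcp_rot: [3.141, 0.0, 1.236]
ft_force: [-8.6, 2.6, 8.0]
opening: 0.237
grip_force: 4.8
```

```bash
python3 - <<'E'
import numpy as np
a0=np.radians(-150)+.0314
for da in list(np.arange(10,121,10)): 
    a=a0+np.radians(da); print(da,((80*(np.cos(a)-np.cos(a0)))/400).round(4),((80*(np.sin(a)-np.sin(a0)))/400).round(4))
E
```

```text
10 0.0209 -0.0279
20 0.0463 -0.0518
30 0.0755 -0.0709
40 0.1075 -0.0846
50 0.1415 -0.0926
60 0.1763 -0.0945
70 0.2109 -0.0904
80 0.2443 -0.0803
90 0.2754 -0.0646
100 0.3033 -0.0437
110 0.3271 -0.0183
120 0.3462 0.0109
```

{"op": "servo_tool", "data": {"moves": [0, 0, 0, 0, 0, 0, 0, 0, 0, 0, 0.01, -0.0145, 0, 0, 0, 0.0209, -0.0279, 0, 0, 0, 0.0335, -0.04, 0, 0, 0, 0.0463, -0.0518, 0, 0, 0, 0.0605, -0.0615, 0, 0, 0, 0.0755, -0.0709, 0, 0, 0, 0.0915, -0.078, 0, 0, 0, 0.1075, -0.0846, 0, 0, 0, 0.1245, -0.089, 0, 0, 0, 0.1415, -0.0926, 0, 0, 0]}}

```text
t: 8.55
eef_pos: [522.0, -206.7, 90.6]
tcp_rot: [-3.14, -0.0, 1.236]
ft_force: [-6.3, 4.0, 7.2]
opening: 0.225
grip_force: 30.0
```

{"op": "servo_tool", "data": {"moves": [0.0175, -0.0016, 0, 0, 0, 0.0348, -0.0019, 0, 0, 0, 0.0522, -0.0004, 0, 0, 0, 0.0694, 0.0022, 0, 0, 0, 0.0862, 0.0067, 0, 0, 0, 0.1028, 0.0123, 0, 0, 0, 0.1185, 0.0198, 0, 0, 0, 0.1339, 0.028, 0, 0, 0, 0.148, 0.038, 0, 0, 0, 0.1618, 0.0489, 0, 0, 0, 0.174, 0.061, 0, 0, 0, 0.1856, 0.0743, 0, 0, 0]}}

```text
t: 9.55
eef_pos: [595.7, -177.8, 90.5]
tcp_rot: [-3.139, 0.001, 1.236]
ft_force: [-9.5, -4.5, 7.2]
opening: 0.228
grip_force: 30.0
```

{"op": "servo_tool", "data": {"moves": [0.01, 0.0142, 0, 0, 0, 0.0191, 0.0292, 0, 0, 0, 0.0191, 0.0292, 0, 0, 0, 0.0191, 0.0292, 0, 0, 0]}}

```text
t: 9.88
eef_pos: [603.9, -165.4, 90.6]
tcp_rot: [-3.141, 0.0, 1.236]
ft_force: [-5.2, 0.9, 5.2]
opening: 0.229
grip_force: 30.0
```

{"op": "servo_tool", "data": {"moves": [0, 0, 0, 0, 0.5, 0, 0, 0, 0, 0.5, 0, 0, 0, 0, 0.5, 0, 0, 0, 0, 0.5, 0, 0, 0.05, 0, 0.5, 0, 0, 0.15, 0, 0.5, 0, 0, 0.25, 0, 0.5, 0, 0.1, 0.35, 0, 0.5, 0, 0.2, 0.45, 0, 0.5, 0, 0.3, 0.5, 0, 0.5, 0, 0.4, 0.5, 0, 0.5, 0, 0.5, 0.5, 0, 0.5]}}

```text
t: 10.88
eef_pos: [604.8, 10.8, 290.0]
tcp_rot: [3.138, -0.001, 1.235]
ft_force: [0.2, 0.2, -0.2]
opening: 0.498
grip_force: 0.0
```

```bash
python3 - <<'E'
from h import *
s=state();print(s['t'],s['eef_pos'],s['tcp_rot'],s['opening'])
p,d,c=snap('top');X=cloud(d,c)
for b in (130,160): print(b,blanks(p,c,bright=b))
for n in('side',):
    p,d,c=snap(n); X=cloud(d,c)
    print('side',blanks(p,c,bright=150))
    q=proj([(533,-60,60)],c)[0].astype(int); crop=p[max(q[1]-70,0):q[1]+70,q[0]-90:q[0]+90]; cv2.imwrite('pics/s4.png',cv2.resize(crop,None,fx=4,fy=4,interpolation=cv2.INTER_CUBIC))
a=.0314;rel=X[...,:2]-[532,-58.3];L=np.stack([rel[...,0]*np.cos(a)+rel[...,1]*np.sin(a),-rel[...,0]*np.sin(a)+rel[...,1]*np.cos(a)],-1)
E
```

```text
10.8833 [604.8072383   10.76478805 289.97482858] [ 3.13776183e+00 -9.54989895e-04  1.23458866e+00] 0.4984334187135503
130 [(17.7, -578.8, 72.7, 18.9, 72.5), (327.8, 728.8, 78.9, 40.3, 87.2), (388.6, 704.5, 77.3, 19.5, 2.2), (407.2, 219.1, 95.3, 26.6, 37.4), (409.9, 360.3, 94.6, 25.0, 12.9), (576.0, 350.0, 93.2, 25.3, 14.3), (594.2, 209.6, 94.5, 26.0, -24.0), (799.3, -176.4, 93.3, 34.9, -56.2)]
160 [(389.3, 704.8, 72.8, 15.2, 3.8), (406.8, 219.4, 90.9, 24.8, 37.3), (409.8, 360.7, 90.3, 22.3, 12.8), (576.6, 350.9, 90.2, 24.0, 14.0), (594.6, 209.3, 90.0, 22.4, -24.4), (800.1, -183.0, 71.5, 25.7, -66.4)]
side [(405.8, 368.5, 96.4, 38.9, 12.6), (-61.0, -66.6, 89.2, 16.4, 74.6), (402.3, 228.3, 91.2, 43.1, 35.9), (569.3, 358.4, 99.4, 40.0, 14.3), (587.3, 218.9, 112.0, 31.2, -24.9)]
```

View pics/s4.png

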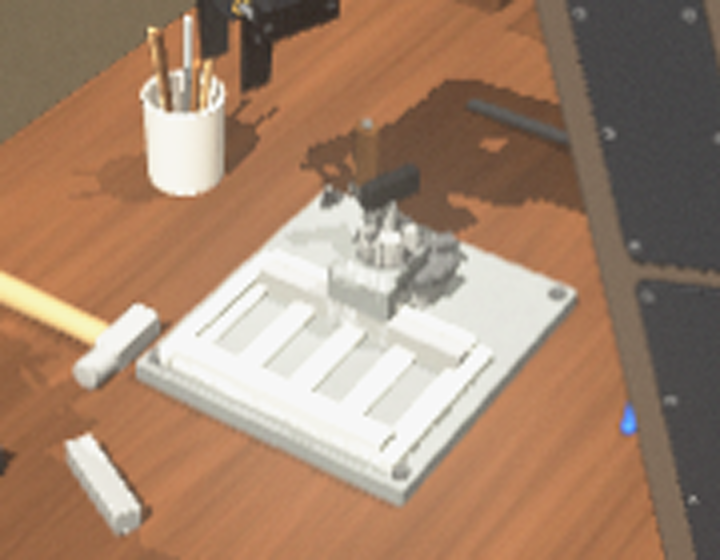

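The crank stays at its dwell with the knob behind, and the jaw is open. Now for the blanks, starting with the one at (594.5,209.5,-24°) for nest 3.

{"op": "servo_tool", "data": {"moves": [-0.025, 0.438, 0, 0.0395, 0.5, -0.025, 0.438, 0, 0.079, 0.5, -0.025, 0.438, 0, 0.1185, 0.5, -0.025, 0.438, 0, 0.158, 0.5, -0.025, 0.438, -0.1, 0.197, 0.5, -0.025, 0.438, -0.2, 0.237, 0.5, -0.025, 0.438, -0.3, 0.276, 0.5, -0.025, 0.438, -0.4, 0.316, 0.5, -0.025, 0.438, -0.43, 0.355, 0.5, -0.025, 0.438, -0.43, 0.395, 0.5, -0.025, 0.438, -0.43, 0.434, 0.5, -0.025, 0.438, -0.43, 0.4717, 0.5]}}

```text
t: 11.98
eef_pos: [594.6, 184.1, 114.5]
tcp_rot: [-3.141, -0.001, 2.723]
ft_force: [0.4, 0.5, 0.8]
opening: 0.502
grip_force: 0.0
```

```bash
cat > look.py <<'E'
from h import *
s=state();print(s['t'],s['eef_pos'].round(1),np.degrees(s['tcp_rot']).round(1),s['opening'].__round__(3))
p,d,c=snap('wrist','look%d.png'%int(s['t']*10)); X=cloud(d,c)
m=((X[...,2]>19)&(X[...,2]<30)&(np.hypot(X[...,0]-s['eef_pos'][0],X[...,1]-s['eef_pos'][1])<110)).astype(np.uint8)
hsv=cv2.cvtColor(p,cv2.COLOR_BGR2HSV); m&=(hsv[...,1]<80).astype(np.uint8); m&=(hsv[...,2]>100).astype(np.uint8)
n,l,st,_=cv2.connectedComponentsWithStats(m)
for i in range(1,n):
    if st[i,4]>150: print(st[i,4],rect(X[l==i][:,:2]),X[l==i][:,2].mean().round(1))
E
python3 look.py
```

```text
11.9833 [594.6 184.1 114.5] [-1.80e+02 -1.00e-01  1.56e+02] 0.502
2810 (594.1, 209.3, 89.9, 22.0, -24.4) 23.4
215 (679.0, 250.1, 28.2, 10.9, -77.1) 27.5
```

{"op": "servo_tool", "data": {"moves": [-0.001, 0.063, 0, 0, 0.5, -0.001, 0.063, -0.09, 0, 0.5, -0.001, 0.063, -0.1875, 0, 0.5, -0.001, 0.063, -0.1875, 0, 0.5, -0.001, 0.063, -0.1875, 0, 0.5]}}

```text
t: 12.45
eef_pos: [593.4, 209.4, 39.3]
tcp_rot: [-3.139, -0.003, 2.715]
ft_force: [-0.8, -0.8, 0.3]
opening: 0.5
grip_force: 0.0
```

{"op": "servo_tool", "data": {"moves": [0.001, 0, -0.04, 0, 0.5, 0.001, 0, -0.075, 0, 0.5, 0.001, 0, -0.075, 0, 0.5, 0.001, 0, -0.075, 0, 0, 0.001, 0, -0.075, 0, 0, 0.001, 0, -0.075, 0, 0, 0.001, 0, -0.075, 0, 0, 0.001, 0, -0.075, 0, 0, 0.001, 0, -0.075, 0, 0, 0.001, 0, -0.075, 0, 0]}}

```text
t: 13.28
eef_pos: [594.8, 209.9, 11.4]
tcp_rot: [3.141, 0.001, 2.718]
ft_force: [-2.2, -2.4, 7.7]
opening: 0.227
grip_force: 30.0
```

{"op": "servo_tool", "data": {"moves": [0, 0, 0.05, 0, 0, 0, 0, 0.12, 0, 0, 0, 0, 0.2, 0, 0, -0.01, -0.06, 0.22, -0.039, 0, -0.02, -0.12, 0.22, -0.078, 0, -0.03, -0.18, 0.22, -0.117, 0, -0.045, -0.24, 0.22, -0.156, 0, -0.06, -0.3, 0.22, -0.195, 0, -0.07, -0.36, 0.22, -0.234, 0, -0.08, -0.42, 0.22, -0.273, 0, -0.09, -0.47, 0.22, -0.312, 0, -0.099, -0.521, 0.22, -0.355, 0]}}

```text
t: 14.28
eef_pos: [554.2, 0.5, 98.3]
tcp_rot: [-3.141, -0.0, 1.606]
ft_force: [-0.5, 0.3, -3.4]
opening: 0.234
grip_force: 30.0
```

{"op": "servo_tool", "data": {"moves": [0, 0, 0, 0, 0, 0, 0, 0, 0, 0, 0, 0, 0, 0, 0]}}

```text
t: 14.53
eef_pos: [554.8, 1.9, 98.4]
tcp_rot: [-3.141, -0.0, 1.614]
ft_force: [0.5, -0.1, -4.0]
opening: 0.234
grip_force: 30.0
```

```bash
cat > hand.py <<'E'
# where the held blank and the fixture edges lie: points by height, in fixture frame
from h import *
s=state();print(s['t'],s['eef_pos'].round(1),np.degrees(s['tcp_rot']).round(1),round(s['opening'],3))
p,d,c=snap('wrist','hand%d.png'%int(s['t']*10)); X=cloud(d,c)
a=.0314;rel=X[...,:2]-[532,-58.3];L=np.stack([rel[...,0]*np.cos(a)+rel[...,1]*np.sin(a),-rel[...,0]*np.sin(a)+rel[...,1]*np.cos(a)],-1)
zt=s['eef_pos'][2]
hsv=cv2.cvtColor(p,cv2.COLOR_BGR2HSV)
m=((abs(X[...,2]-zt-13)<14)&(np.hypot(X[...,0]-s['eef_pos'][0],X[...,1]-s['eef_pos'][1])<70)&(hsv[...,2]>90)).astype(np.uint8)
n,l,st,_=cv2.connectedComponentsWithStats(m)
for i in range(1,n):
    if st[i,4]>80: print('held?',st[i,4],rect(L[l==i]),X[l==i][:,2].mean().round(1),np.percentile(X[l==i][:,2],[3,97]).round(1))
for x0,x1 in((-90,90),):
    m=(abs(X[...,2]-42)<3)&(L[...,0]>x0)&(L[...,0]<x1)
    for nm,lo,hi in(('stop',-15,25),('jaw',95,140)):
        k=m&(L[...,1]>lo)&(L[...,1]<hi)
        if k.sum()>30: print(nm,k.sum(),np.percentile(L[k][:,1],[2,50,98]).round(1))
# ribs / bed : x-profile of height at y=90..105
for y0,y1 in((25,45),(70,85),(95,105)):
    k=(L[...,1]>y0)&(L[...,1]<y1)&(X[...,2]>21.5)&(X[...,2]<27)&(abs(L[...,0])<95)
    if k.any(): 
        h,e=np.histogram(L[k][:,0],np.arange(-95,96,2.5)); print(y0,[int(e[i]) for i in range(len(h)) if h[i]>=6])
cv2.imwrite('pics/hand.png',p)
E
python3 hand.py
```

```text
14.5333 [554.8   1.9  98.4] [-180.    -0.    92.5] 0.234
held? 5121 (24.3, 71.6, 67.9, 23.5, -89.5) 110.2 [106.2 111.6]
held? 108 (25.5, 17.0, 20.7, 2.9, 2.0) 110.5 [109.5 111.4]
stop 402 [-9.2  4.5 10.5]
jaw 7133 [114.8 123.6 132.3]
25 [-95, -92, -90, -60, -57, -55, -52, -50, -47, -45, -42, -12, -10, -7, -5, -2, 0, 2, 5, 7, 42, 45, 47, 50, 52, 55, 57, 90, 92]
70 [-95, -92, -90, -60, -57, -55, -52, -50, -47, -45, -42, -10, -7, -5, -2, 0, 2, 5, 7, 40, 42, 45, 47, 50, 52, 55, 57, 90, 92]
95 [-95, -60, -57, -55, -52, -50, -47, -45, -42, -7, -5, 0, 2, 5, 7]
```

View pics/hand.png

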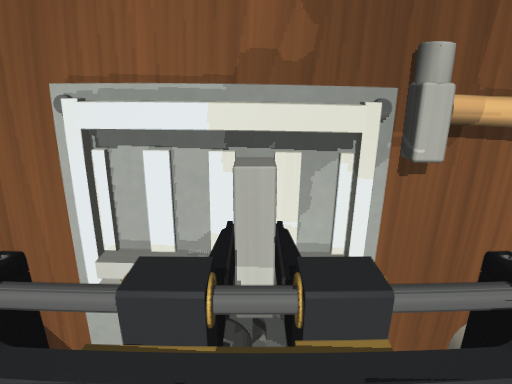

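The wrist picture shows the blank between the fingers over nest 3 at (255,215), with ribs either side, the jaw ahead and the stop behind. It spans y 15.5–106 between the stop (10.5) and jaw (114.8), so I lower it.

{"op": "servo_tool", "data": {"moves": [0.001, -0.002, -0.05, -0.004, 0, 0.001, -0.002, -0.1, -0.004, 0, 0.001, -0.002, -0.14, -0.004, 0, 0.001, -0.002, -0.155, -0.004, 0, 0.001, -0.002, -0.165, -0.004, 0, 0.001, -0.002, -0.171, -0.004, 0, 0.001, -0.002, -0.171, -0.004, 0, 0.001, -0.002, -0.171, -0.004, 0]}}

```text
t: 15.25
eef_pos: [555.7, 0.9, 30.7]
tcp_rot: [3.14, 0.0, 1.6]
ft_force: [-0.2, -0.6, -4.2]
opening: 0.231
grip_force: 30.0
```

{"op": "servo_tool", "data": {"moves": [0, 0, -0.004, 0, 0, 0, 0, -0.004, 0, 0, 0, 0, -0.004, 0, 0.34, 0, 0, -0.004, 0, 0.34, 0, 0, -0.004, 0, 0.34, 0, 0, 0.03, 0, 0.34, 0, 0, 0.08, 0, 0.34, 0, 0, 0.17, 0, 0.34, 0, 0, 0.25, 0, 0.34, 0, 0, 0.25, 0, 0.34, 0, 0, 0.25, 0, 0.34]}}

```text
t: 16.17
eef_pos: [556.0, 0.7, 131.6]
tcp_rot: [3.138, 0.001, 1.6]
ft_force: [-0.0, -0.0, -0.8]
opening: 0.341
grip_force: 0.0
```

```bash
cat > nest.py <<'E'
from h import *
s=state();print(s['t'],s['eef_pos'].round(1),np.degrees(s['tcp_rot']).round(1),round(s['opening'],3))
p,d,c=snap('wrist'); cv2.imwrite('pics/nest.png',p); X=cloud(d,c)
a=.0314;rel=X[...,:2]-[532,-58.3];L=np.stack([rel[...,0]*np.cos(a)+rel[...,1]*np.sin(a),-rel[...,0]*np.sin(a)+rel[...,1]*np.cos(a)],-1)
for x in(-75,-25,25,75):
    m=(abs(L[...,0]-x)<20)&(L[...,1]>11)&(L[...,1]<113)&(X[...,2]>33)&(X[...,2]<60)
    if m.sum()>100: print(x,m.sum(),rect(L[m]),np.percentile(X[m][:,2],[5,50,95]).round(1))
t=read_camera('top')[0]; ct=get_calibration('top')
print([b for b in blanks(t,ct,bright=150) if 300<b[0]<800 and 100<b[1]<460])
E
python3 nest.py
```

```text
16.1667 [556.    0.7 131.6] [179.8   0.   91.7] 0.341
25 2764 (26.3, 59.1, 90.3, 22.0, 89.9) [40.3 41.5 42.6]
[(407.4, 219.8, 92.8, 25.4, 36.8), (420.2, 363.0, 70.1, 23.1, 12.7), (576.7, 349.9, 91.0, 23.8, 14.9)]
```

Nest 3 holds its blank flat (x 26, y 59, top 41.5). Next is the blank at (576.5,350.4,14.5°).

{"op": "servo_tool", "data": {"moves": [0.005, 0.08, 0, -0.039, 0.5, 0.01, 0.16, 0, -0.078, 0.5, 0.015, 0.24, 0, -0.117, 0.5, 0.02, 0.32, 0, -0.156, 0.5, 0.025, 0.4, 0, -0.195, 0.5, 0.03, 0.48, 0, -0.234, 0.5, 0.035, 0.56, 0, -0.273, 0.5, 0.04, 0.64, 0, -0.312, 0.5, 0.045, 0.72, 0, -0.351, 0.5, 0.051, 0.8, 0, -0.39, 0.5, 0.051, 0.874, 0, -0.429, 0.5, 0.051, 0.874, 0, -0.429, 0.5]}}

```text
t: 17.27
eef_pos: [574.7, 354.7, 127.8]
tcp_rot: [-3.141, 0.002, 0.246]
ft_force: [0.5, -0.7, 0.2]
opening: 0.502
grip_force: 0.0
```

```bash
python3 look.py
```

```text
17.2667 [574.7 354.7 127.8] [-1.80e+02  1.00e-01  1.41e+01] 0.502
153 (664.9, 299.4, 16.3, 8.0, 58.6) 26.3
2528 (575.5, 349.0, 90.7, 21.8, 15.0) 23.4
```

{"op": "servo_tool", "data": {"moves": [-0.002, -0.003, 0, 0.004, 0.5, -0.002, -0.003, -0.09, 0.004, 0.5, -0.002, -0.003, -0.18, 0.004, 0.5, -0.002, -0.003, -0.215, 0.004, 0.5, -0.002, -0.003, -0.215, 0.004, 0.5, -0.002, -0.003, -0.215, 0.004, 0.5]}}

```text
t: 17.82
eef_pos: [574.9, 347.9, 43.4]
tcp_rot: [3.141, 0.002, 0.265]
ft_force: [0.3, 0.6, 0.3]
opening: 0.501
grip_force: 0.0
```

{"op": "servo_tool", "data": {"moves": [0.001, 0.002, -0.04, 0, 0.5, 0.001, 0.002, -0.078, 0, 0.5, 0.001, 0.002, -0.078, 0, 0.5, 0.001, 0.002, -0.078, 0, 0, 0.001, 0.002, -0.078, 0, 0, 0.001, 0.002, -0.078, 0, 0, 0.001, 0.002, -0.078, 0, 0, 0.001, 0.002, -0.078, 0, 0, 0.001, 0.002, -0.078, 0, 0, 0.001, 0.002, -0.078, 0, 0]}}

```text
t: 18.65
eef_pos: [575.7, 350.0, 13.8]
tcp_rot: [3.142, -0.001, 0.265]
ft_force: [-1.0, -1.6, 6.3]
opening: 0.227
grip_force: 30.0
```

{"op": "servo_tool", "data": {"moves": [0, 0, 0.06, 0, 0, 0, 0, 0.13, 0, 0, 0.005, -0.04, 0.2, 0.035, 0, 0.01, -0.11, 0.225, 0.07, 0, 0.02, -0.18, 0.225, 0.109, 0, 0.03, -0.25, 0.225, 0.148, 0, 0.035, -0.32, 0.225, 0.187, 0, 0.04, -0.39, 0.225, 0.226, 0, 0.045, -0.46, 0.225, 0.265, 0, 0.05, -0.53, 0.225, 0.304, 0, 0.055, -0.6, 0.225, 0.343, 0, 0.06, -0.67, 0.225, 0.38, 0]}}

```text
t: 19.65
eef_pos: [598.9, 80.7, 102.6]
tcp_rot: [-3.141, 0.0, 1.465]
ft_force: [0.1, -0.1, -3.6]
opening: 0.224
grip_force: 30.0
```

{"op": "servo_tool", "data": {"moves": [0.007, -0.07, 0, 0.02, 0, 0.0135, -0.14, 0, 0.0455, 0, 0.0135, -0.1975, 0, 0.0455, 0, 0.0135, -0.1975, 0, 0.0455, 0, 0.0135, -0.1975, 0, 0.0455, 0, 0.0135, -0.1975, 0, 0.0455, 0]}}

```text
t: 20.15
eef_pos: [604.4, 3.4, 102.6]
tcp_rot: [-3.141, -0.0, 1.601]
ft_force: [-0.1, 0.4, -3.6]
opening: 0.226
grip_force: 30.0
```

```bash
python3 hand.py
```

```text
20.15 [604.4   3.4 102.6] [-180.    -0.    91.7] 0.226
held? 4922 (74.9, 69.8, 68.0, 24.1, -89.1) 112.1 [109.7 113.5]
held? 109 (74.5, 14.9, 21.1, 2.9, 0.7) 112.4 [111.5 113.3]
stop 1632 [-10.5   5.6  23.8]
jaw 7145 [ 98.1 123.1 132.1]
25 [-95, -92, -90, -60, -57, -55, -52, -50, -47, -45, -42, -40, -10, -7, -5, -2, 0, 2, 5, 7, 35, 37, 40, 42, 45, 47, 50, 52, 55, 90, 92]
70 [-95, -92, -90, -60, -57, -55, -52, -50, -47, -45, -42, -40, -10, -7, -5, -2, 0, 2, 5, 7, 35, 40, 42, 45, 47, 50, 52, 55, 57, 90, 92]
95 [-95, -60, -50, -45, -42, -10, -5, -2, 0, 2, 5, 7, 35, 40, 42, 45, 47, 52]
```

{"op": "servo_tool", "data": {"moves": [0, 0.004, -0.05, 0, 0, 0, 0.004, -0.1, 0, 0, 0, 0.004, -0.14, 0, 0, 0, 0.004, -0.16, 0, 0, 0, 0.004, -0.17, 0, 0, 0, 0.004, -0.175, 0, 0, 0, 0.004, -0.175, 0, 0, 0, 0.004, -0.175, 0, 0, 0, 0.004, -0.175, 0, 0]}}

```text
t: 20.95
eef_pos: [605.1, 4.6, 33.6]
tcp_rot: [3.14, 0.0, 1.601]
ft_force: [-0.3, 0.1, -2.7]
opening: 0.228
grip_force: 30.0
```

{"op": "servo_tool", "data": {"moves": [0, 0, -0.004, 0, 0, 0, 0, -0.004, 0, 0, 0, 0, -0.004, 0, 0.29, 0, 0, -0.004, 0, 0.29, 0, 0, -0.004, 0, 0.29, 0, 0, 0.03, 0, 0.29, 0, 0, 0.08, 0, 0.34, 0, 0, 0.17, 0, 0.34, 0, 0, 0.25, 0, 0.34, 0, 0, 0.25, 0, 0.34, 0, 0, 0.25, 0, 0.34]}}

```text
t: 21.87
eef_pos: [605.4, 4.5, 134.6]
tcp_rot: [3.138, 0.0, 1.601]
ft_force: [-0.7, 0.5, -1.8]
opening: 0.337
grip_force: 0.0
```

```bash
python3 nest.py
```

```text
21.8667 [605.4   4.5 134.6] [179.8   0.   91.8] 0.337
25 2803 (26.1, 59.1, 90.6, 22.6, 89.9) [39.7 41.5 42.6]
75 2686 (75.6, 59.9, 89.8, 21.9, 89.7) [40.3 41.5 42.6]
[]
```

{"op": "servo_tool", "data": {"moves": [-0.06, 0.065, 0, -0.035, 0.5, -0.12, 0.13, 0, -0.07, 0.5, -0.18, 0.195, 0, -0.105, 0.5, -0.24, 0.26, 0, -0.14, 0.5, -0.3, 0.325, 0, -0.175, 0.5, -0.36, 0.39, 0, -0.21, 0.5, -0.42, 0.455, 0, -0.245, 0.5, -0.47, 0.51, 0, -0.28, 0.5, -0.496, 0.537, 0, -0.303, 0.5, -0.496, 0.537, 0, -0.303, 0.5, -0.496, 0.537, 0, -0.303, 0.5]}}

```text
t: 22.88
eef_pos: [405.8, 219.6, 132.0]
tcp_rot: [-3.141, 0.002, 0.653]
ft_force: [0.4, 0.5, -0.6]
opening: 0.498
grip_force: 0.0
```

```bash
python3 look.py
```

```text
22.8833 [405.8 219.6 132. ] [-1.80e+02  1.00e-01  3.74e+01] 0.498
2421 (408.0, 218.7, 89.5, 21.5, 36.9) 23.4
```

{"op": "servo_tool", "data": {"moves": [0.003, -0.002, 0, -0.002, 0.5, 0.003, -0.002, -0.09, -0.002, 0.5, 0.003, -0.002, -0.18, -0.002, 0.5, 0.003, -0.002, -0.22, -0.002, 0.5, 0.003, -0.002, -0.22, -0.002, 0.5, 0.003, -0.002, -0.22, -0.002, 0.5, 0.003, -0.002, -0.22, -0.002, 0.5]}}

```text
t: 23.52
eef_pos: [408.4, 218.3, 45.6]
tcp_rot: [3.141, -0.001, 0.643]
ft_force: [0.1, -1.2, 0.3]
opening: 0.497
grip_force: 0.0
```

Settled; target TCP z about 11.

{"op": "servo_tool", "data": {"moves": [0, 0, -0.04, 0, 0.5, 0, 0, -0.086, 0, 0.5, 0, 0, -0.086, 0, 0.5, 0, 0, -0.086, 0, 0, 0, 0, -0.086, 0, 0, 0, 0, -0.086, 0, 0, 0, 0, -0.086, 0, 0, 0, 0, -0.086, 0, 0, 0, 0, -0.086, 0, 0, 0, 0, -0.086, 0, 0]}}

```text
t: 24.35
eef_pos: [407.8, 218.8, 11.2]
tcp_rot: [3.141, -0.001, 0.643]
ft_force: [-0.9, 0.1, 8.9]
opening: 0.228
grip_force: 30.0
```

{"op": "servo_tool", "data": {"moves": [0, 0, 0.06, 0, 0, 0, 0, 0.13, 0, 0, 0.01, -0.03, 0.2, 0.03, 0, 0.04, -0.1, 0.22, 0.065, 0, 0.07, -0.17, 0.22, 0.1, 0, 0.1, -0.24, 0.22, 0.135, 0, 0.13, -0.31, 0.22, 0.17, 0, 0.16, -0.38, 0.22, 0.205, 0, 0.19, -0.44, 0.22, 0.24, 0, 0.22, -0.5, 0.22, 0.275, 0, 0.2435, -0.545, 0.22, 0.305, 0, 0.2435, -0.545, 0.22, 0.305, 0]}}

```text
t: 25.35
eef_pos: [506.4, -2.2, 98.4]
tcp_rot: [3.14, 0.001, 1.605]
ft_force: [-0.1, -0.3, -3.3]
opening: 0.227
grip_force: 30.0
```

{"op": "servo_tool", "data": {"moves": [0, 0, 0, 0, 0, 0, 0, 0, 0, 0, 0, 0, 0, 0, 0]}}

```text
t: 25.6
eef_pos: [504.3, 1.4, 98.4]
tcp_rot: [-3.141, -0.0, 1.601]
ft_force: [-0.4, 0.1, -4.5]
opening: 0.231
grip_force: 30.0
```

```bash
python3 hand.py
```

```text
25.6 [504.3   1.4  98.4] [-180.    -0.    91.7] 0.231
held? 4978 (-24.8, 71.8, 66.3, 23.0, -89.8) 110.3 [105.7 111.8]
held? 206 (-25.7, 17.3, 20.8, 5.6, 0.7) 110.8 [109.7 111.8]
stop 863 [-3.7 18.3 24.7]
jaw 7955 [ 97.1 122.6 132.1]
25 [-95, -92, -62, -60, -57, -55, -52, -50, -47, -45, -10, -7, -5, -2, 0, 2, 5, 7, 15, 40, 42, 45, 47, 50, 52, 55, 57, 62, 92]
70 [-95, -92, -60, -57, -55, -52, -50, -47, -45, -42, -10, -7, -5, -2, 0, 2, 5, 7, 15, 42, 45, 47, 50, 52, 55, 57, 62]
95 [-95, -92, -57, -55, -52, -50, -47, -45, -42, -10, -5, 7, 15, 50, 62, 65]
```

{"op": "servo_tool", "data": {"moves": [0, 0, -0.05, 0, 0, 0, 0, -0.1, 0, 0, 0, 0, -0.14, 0, 0, 0, 0, -0.16, 0, 0, 0, 0, -0.17, 0, 0, 0, 0, -0.173, 0, 0, 0, 0, -0.173, 0, 0, 0, 0, -0.173, 0, 0, 0, 0, -0.173, 0, 0]}}

```text
t: 26.4
eef_pos: [505.4, 0.6, 29.9]
tcp_rot: [3.14, 0.0, 1.601]
ft_force: [-1.0, 0.1, -4.3]
opening: 0.227
grip_force: 30.0
```

{"op": "servo_tool", "data": {"moves": [0, 0, -0.002, 0, 0, 0, 0, -0.002, 0, 0, 0, 0, -0.002, 0, 0.34, 0, 0, -0.002, 0, 0.34, 0, 0, -0.002, 0, 0.34, 0, 0, 0.03, 0, 0.34, 0, 0, 0.08, 0, 0.34, 0, 0, 0.17, 0, 0.34, 0, 0, 0.25, 0, 0.34, 0, 0, 0.25, 0, 0.34, 0, 0, 0.25, 0, 0.34]}}

```text
t: 27.32
eef_pos: [505.6, 0.5, 130.7]
tcp_rot: [3.138, 0.001, 1.601]
ft_force: [0.7, 0.1, -0.1]
opening: 0.344
grip_force: 0.0
```

```bash
python3 nest.py
```

```text
27.3167 [5.056e+02 5.000e-01 1.307e+02] [179.8   0.   91.8] 0.344
-25 2776 (-24.3, 59.0, 89.8, 22.0, 89.9) [40.2 41.5 42.6]
25 2852 (26.4, 59.6, 89.5, 22.4, 89.9) [39.5 41.5 42.6]
75 2983 (75.3, 59.5, 90.1, 23.1, -89.9) [36.5 41.4 42.6]
[(410.1, 360.7, 92.5, 23.6, 12.7)]
```

{"op": "servo_tool", "data": {"moves": [-0.02, 0.08, 0, -0.039, 0.5, -0.04, 0.16, 0, -0.078, 0.5, -0.06, 0.24, 0, -0.117, 0.5, -0.08, 0.32, 0, -0.156, 0.5, -0.1, 0.4, 0, -0.195, 0.5, -0.12, 0.48, 0, -0.234, 0.5, -0.145, 0.56, 0, -0.273, 0.5, -0.17, 0.64, 0, -0.312, 0.5, -0.19, 0.72, 0, -0.351, 0.5, -0.215, 0.8, 0, -0.39, 0.5, -0.239, 0.88, 0, -0.429, 0.5, -0.239, 0.9, 0, -0.4395, 0.5]}}

```text
t: 28.42
eef_pos: [407.3, 363.7, 127.6]
tcp_rot: [3.141, 0.002, 0.217]
ft_force: [-0.5, -0.0, 0.9]
opening: 0.5
grip_force: 0.0
```

{"op": "servo_tool", "data": {"moves": [0, 0, 0, 0, 0.5, 0, 0, 0, 0, 0.5, 0, 0, 0, 0, 0.5]}}

```text
t: 28.67
eef_pos: [409.2, 359.5, 128.3]
tcp_rot: [3.141, 0.002, 0.223]
ft_force: [-0.3, -0.4, 0.0]
opening: 0.499
grip_force: 0.0
```

```bash
python3 look.py
```

```text
28.6667 [409.2 359.5 128.3] [1.799e+02 1.000e-01 1.280e+01] 0.499
194 (490.6, 293.8, 17.4, 10.7, 48.3) 21.1
2486 (410.4, 359.3, 89.4, 21.8, 12.2) 23.4
```

{"op": "servo_tool", "data": {"moves": [0.002, -0.001, -0.05, -0.002, 0.5, 0.002, -0.001, -0.14, -0.002, 0.5, 0.002, -0.001, -0.21, -0.002, 0.5, 0.002, -0.001, -0.21, -0.002, 0.5, 0.002, -0.001, -0.21, -0.002, 0.5, 0.002, -0.001, -0.21, -0.002, 0.5]}}

```text
t: 29.22
eef_pos: [410.9, 360.0, 46.4]
tcp_rot: [-3.141, -0.001, 0.214]
ft_force: [0.2, -0.2, 0.2]
opening: 0.501
grip_force: 0.0
```

{"op": "servo_tool", "data": {"moves": [0, 0, -0.04, 0, 0.5, 0, 0, -0.081, 0, 0.5, 0, 0, -0.081, 0, 0.5, 0, 0, -0.081, 0, 0, 0, 0, -0.081, 0, 0, 0, 0, -0.081, 0, 0, 0, 0, -0.081, 0, 0, 0, 0, -0.081, 0, 0, 0, 0, -0.081, 0, 0, 0, 0, -0.081, 0, 0]}}

```text
t: 30.05
eef_pos: [410.4, 360.4, 13.7]
tcp_rot: [-3.141, -0.001, 0.215]
ft_force: [-1.0, -2.1, 7.0]
opening: 0.227
grip_force: 30.0
```

{"op": "servo_tool", "data": {"moves": [0, 0, 0.06, 0, 0, 0, 0, 0.13, 0, 0, 0.005, -0.04, 0.2, 0.035, 0, 0.015, -0.11, 0.225, 0.07, 0, 0.025, -0.18, 0.225, 0.109, 0, 0.035, -0.25, 0.225, 0.148, 0, 0.045, -0.32, 0.225, 0.187, 0, 0.055, -0.39, 0.225, 0.226, 0, 0.065, -0.46, 0.225, 0.265, 0, 0.075, -0.53, 0.225, 0.304, 0, 0.085, -0.6, 0.225, 0.343, 0, 0.095, -0.67, 0.225, 0.38, 0]}}

```text
t: 31.05
eef_pos: [447.8, 90.9, 102.9]
tcp_rot: [-3.141, 0.0, 1.414]
ft_force: [1.0, -0.7, -4.3]
opening: 0.227
grip_force: 30.0
```

{"op": "servo_tool", "data": {"moves": [0.009, -0.07, 0, 0.03, 0, 0.017, -0.14, 0, 0.0615, 0, 0.017, -0.2, 0, 0.0615, 0, 0.017, -0.2335, 0, 0.0615, 0, 0.017, -0.2335, 0, 0.0615, 0, 0.017, -0.2335, 0, 0.0615, 0, 0.017, -0.2335, 0, 0.0615, 0, 0.017, -0.2335, 0, 0.0615, 0]}}

```text
t: 31.72
eef_pos: [454.8, -0.4, 102.8]
tcp_rot: [-3.142, -0.0, 1.602]
ft_force: [-0.3, -0.3, -3.7]
opening: 0.23
grip_force: 30.0
```

```bash
python3 hand.py
```

```text
31.7167 [ 4.548e+02 -4.000e-01  1.028e+02] [-180.    -0.    91.8] 0.23
held? 4877 (-74.8, 70.6, 67.2, 24.0, 88.9) 112.5 [110.2 113.8]
held? 148 (-74.8, 15.3, 21.6, 4.3, 3.0) 112.7 [111.7 113.8]
stop 2178 [-10.4   9.1  24.5]
jaw 7854 [ 96.2 122.  132.1]
25 [-95, -92, -57, -55, -52, -50, -47, -45, -42, -37, -10, -7, -5, -2, 0, 2, 5, 7, 12, 15, 45, 47, 50, 52, 55, 57, 62, 65]
70 [-95, -92, -60, -57, -55, -52, -50, -47, -45, -42, -37, -10, -7, -5, -2, 0, 2, 5, 7, 12, 15, 45, 47, 50, 52, 55, 57, 62, 65]
95 [-95, -92, -60, -57, -55, -52, -50, -47, -45, -42, -37, -35, -7, -5, 0, 5, 7, 15, 62, 65, 75]
```

{"op": "servo_tool", "data": {"moves": [0, 0.0025, -0.05, 0, 0, 0, 0.0025, -0.1, 0, 0, 0, 0.0025, -0.14, 0, 0, 0, 0.0025, -0.16, 0, 0, 0, 0.0025, -0.17, 0, 0, 0, 0.0025, -0.177, 0, 0, 0, 0.0025, -0.177, 0, 0, 0, 0.0025, -0.177, 0, 0, 0, 0.0025, -0.177, 0, 0]}}

```text
t: 32.52
eef_pos: [455.2, -0.2, 32.6]
tcp_rot: [3.14, 0.0, 1.601]
ft_force: [0.2, 0.1, -3.9]
opening: 0.229
grip_force: 30.0
```

{"op": "servo_tool", "data": {"moves": [0, 0, -0.002, 0, 0, 0, 0, -0.002, 0, 0, 0, 0, -0.002, 0, 0.29, 0, 0, -0.002, 0, 0.29, 0, 0, -0.002, 0, 0.29, 0, 0, 0.03, 0, 0.29, 0, 0, 0.08, 0, 0.34, 0, 0, 0.17, 0, 0.34, 0, 0, 0.25, 0, 0.34, 0, 0, 0.25, 0, 0.34, 0, 0, 0.25, 0, 0.34]}}

```text
t: 33.43
eef_pos: [455.5, -0.3, 133.4]
tcp_rot: [3.138, 0.001, 1.601]
ft_force: [-0.4, -0.8, -0.4]
opening: 0.339
grip_force: 0.0
```

```bash
python3 nest.py
```

```text
33.4333 [ 4.555e+02 -3.000e-01  1.334e+02] [179.8   0.   91.8] 0.339
-75 2712 (-74.4, 57.6, 93.1, 22.0, -89.9) [40.2 41.5 42.6]
-25 2784 (-24.2, 59.0, 90.0, 22.4, -89.9) [39.5 41.5 42.6]
25 2935 (26.0, 57.8, 93.4, 23.2, 89.9) [36.5 41.4 42.6]
75 2936 (75.1, 59.8, 89.9, 23.7, 89.8) [35.4 41.4 42.6]
[]
```

View pics/nest.png

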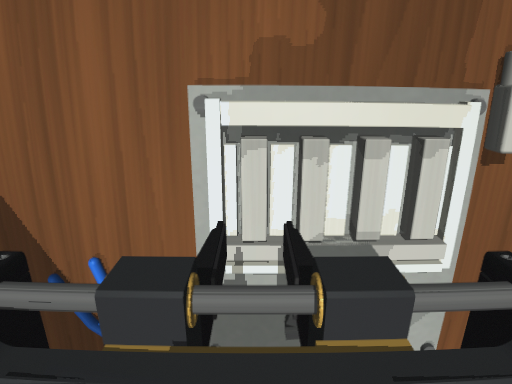

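All four blanks lie flat in their own nests (picture columns 255, 313, 371, 430) between stop and jaw. Now back to the knob.

{"op": "servo_tool", "data": {"moves": [0, 0, 0.1, 0, 0.6, 0, 0, 0.2, 0, 0.6, 0.06, -0.07, 0.2, 0, 0.6, 0.12, -0.14, 0.2, 0, 0.6, 0.18, -0.21, 0.2, 0, 0.6, 0.24, -0.28, 0.2, 0, 0.6, 0.3, -0.35, 0.2, 0, 0.6, 0.372, -0.413, 0.2, 0, 0.6, 0.372, -0.413, 0.2, 0, 0.6, 0.372, -0.413, 0.2, 0, 0.6, 0.372, -0.413, 0.2, 0, 0.6]}}

```text
t: 34.45
eef_pos: [602.9, -165.0, 210.1]
tcp_rot: [-3.139, -0.001, 1.601]
ft_force: [-0.7, 0.0, 0.5]
opening: 0.604
grip_force: 0.0
```

```bash
python3 - <<'E'
from h import *
s=state();print(s['t'],s['eef_pos'].round(1),s['tcp_rot'].round(3))
for n in('wrist','side'):
    p,d,c=snap(n);X=cloud(d,c)
    m=(X[...,2]>129)&(X[...,2]<142)&(np.hypot(X[...,0]-604,X[...,1]+165)<28)
    if m.sum()>10: print(n,m.sum(),X[m].min(0).round(1),X[m].max(0).round(1))
E
```

```text
34.45 [ 602.9 -165.   210.1] [-3.139e+00 -1.000e-03  1.601e+00]
wrist 552 [ 593.2 -176.9  129.1] [ 614.9 -155.3  137.6]
side 22 [ 591.7 -171.3  129.1] [ 609.1 -149.   136.4]
```

{"op": "servo_tool", "data": {"moves": [0, -0.001, -0.08, 0, 0.6, 0, -0.001, -0.17, 0, 0.6, 0, -0.001, -0.25, 0, 0.6, 0, -0.001, -0.3, 0, 0.6, 0, -0.001, -0.3, 0, 0.6, 0, -0.001, -0.3, 0, 0, 0, -0.001, -0.3, 0, 0, 0, -0.001, -0.3, 0, 0, 0, -0.001, -0.3, 0, 0, 0, -0.001, -0.3, 0, 0, 0, -0.001, -0.3, 0, 0, 0, -0.001, -0.3, 0, 0]}}

```text
t: 35.55
eef_pos: [603.6, -165.9, 92.7]
tcp_rot: [3.141, 0.0, 1.602]
ft_force: [-2.4, 0.3, 4.9]
opening: 0.224
grip_force: 30.0
```

```bash
python3 - <<'E'
import numpy as np
a0=np.radians(-30.2)+.0314
for k,ds in ((0,range(-5,-61,-5)),(-60,range(-65,-121,-5))):
    b=a0+np.radians(k); print([x for d in ds for x in (round(.2*(np.cos(a0+np.radians(d))-np.cos(b)),4),round(.2*(np.sin(a0+np.radians(d))-np.sin(b)),4),0,0,0)])
E
```

```text
[np.float64(-0.009), np.float64(-0.015), 0, 0, 0, np.float64(-0.0192), np.float64(-0.0291), 0, 0, 0, np.float64(-0.0306), np.float64(-0.0423), 0, 0, 0, np.float64(-0.0431), np.float64(-0.0544), 0, 0, 0, np.float64(-0.0567), np.float64(-0.0654), 0, 0, 0, np.float64(-0.0711), np.float64(-0.0752), 0, 0, 0, np.float64(-0.0864), np.float64(-0.0837), 0, 0, 0, np.float64(-0.1023), np.float64(-0.0908), 0, 0, 0, np.float64(-0.1188), np.float64(-0.0965), 0, 0, 0, np.float64(-0.1357), np.float64(-0.1008), 0, 0, 0, np.float64(-0.1529), np.float64(-0.1035), 0, 0, 0, np.float64(-0.1703), np.float64(-0.1048), 0, 0, 0]
[np.float64(-0.0174), np.float64(0.0003), 0, 0, 0, np.float64(-0.0348), np.float64(0.0021), 0, 0, 0, np.float64(-0.0519), np.float64(0.0054), 0, 0, 0, np.float64(-0.0687), np.float64(0.0101), 0, 0, 0, np.float64(-0.085), np.float64(0.0164), 0, 0, 0, np.float64(-0.1007), np.float64(0.024), 0, 0, 0, np.float64(-0.1157), np.float64(0.033), 0, 0, 0, np.float64(-0.1298), np.float64(0.0432), 0, 0, 0, np.float64(-0.143), np.float64(0.0546), 0, 0, 0, np.float64(-0.1551), np.float64(0.0671), 0, 0, 0, np.float64(-0.1661), np.float64(0.0807), 0, 0, 0, np.float64(-0.1759), np.float64(0.0951), 0, 0, 0]
```

{"op": "servo_tool", "data": {"moves": [-0.009, -0.015, 0, 0, 0, -0.0192, -0.0291, 0, 0, 0, -0.0306, -0.0423, 0, 0, 0, -0.0431, -0.0544, 0, 0, 0, -0.0567, -0.0654, 0, 0, 0, -0.0711, -0.0752, 0, 0, 0, -0.0864, -0.0837, 0, 0, 0, -0.1023, -0.0908, 0, 0, 0, -0.1188, -0.0965, 0, 0, 0, -0.1357, -0.1008, 0, 0, 0, -0.1529, -0.1035, 0, 0, 0, -0.1703, -0.1048, 0, 0, 0]}}

```text
t: 36.55
eef_pos: [535.5, -207.9, 92.7]
tcp_rot: [3.14, 0.0, 1.601]
ft_force: [2.3, 2.7, 5.8]
opening: 0.226
grip_force: 30.0
```

{"op": "servo_tool", "data": {"moves": [-0.0174, 0.0003, 0, 0, 0, -0.0348, 0.0021, 0, 0, 0, -0.0519, 0.0054, 0, 0, 0, -0.0687, 0.0101, 0, 0, 0, -0.085, 0.0164, 0, 0, 0, -0.1007, 0.024, 0, 0, 0, -0.1157, 0.033, 0, 0, 0, -0.1298, 0.0432, 0, 0, 0, -0.143, 0.0546, 0, 0, 0, -0.1551, 0.0671, 0, 0, 0, -0.1661, 0.0807, 0, 0, 0, -0.1755, 0.0945, 0, 0, 0]}}

```text
t: 37.55
eef_pos: [465.8, -171.1, 92.7]
tcp_rot: [3.139, 0.003, 1.602]
ft_force: [0.6, -7.6, 5.5]
opening: 0.227
grip_force: 30.0
```

{"op": "servo_tool", "data": {"moves": [0, 0, 0, 0, 0, 0, 0, 0, 0, 0, 0, 0, 0, 0, 0]}}

```text
t: 37.8
eef_pos: [465.2, -170.2, 92.7]
tcp_rot: [3.141, 0.001, 1.601]
ft_force: [-2.6, -0.4, 8.7]
opening: 0.228
grip_force: 30.0
```

{"op": "servo_tool", "data": {"moves": [-0.002, 0.003, 0, 0, 0, -0.003, 0.005, 0, 0, 0, -0.003, 0.005, 0, 0, 0, -0.003, 0.005, 0, 0, 0]}}

```text
t: 38.13
eef_pos: [464.9, -169.5, 92.8]
tcp_rot: [3.139, 0.003, 1.602]
ft_force: [-0.0, -9.6, 4.3]
opening: 0.23
grip_force: 30.0
```

{"op": "servo_tool", "data": {"moves": [0.002, -0.003, 0, 0, 0, 0.003, -0.005, 0, 0, 0.5, 0.003, -0.005, 0, 0, 0.5, 0.003, -0.005, 0, 0, 0.5, 0.003, -0.005, 0, 0, 0.5, 0.003, -0.005, 0.08, 0, 0.5, 0.003, -0.005, 0.17, 0, 0.5, 0.003, -0.005, 0.26, 0, 0.5, 0.003, -0.005, 0.35, 0, 0.5, 0.003, -0.005, 0.35, 0, 0.5, 0.003, -0.005, 0.35, 0, 0.5]}}

```text
t: 39.05
eef_pos: [465.8, -170.1, 233.4]
tcp_rot: [3.138, 0.002, 1.602]
ft_force: [0.6, -0.4, -0.8]
opening: 0.499
grip_force: 0.0
```

```bash
cat > fin.py <<'E'
from h import *
s=state();print(s['t'],s['eef_pos'].round(1),s['tcp_rot'].round(3))
for n in('wrist','side','top'):
    p,d,c=snap(n);X=cloud(d,c)
    if n=='side': 
        q=proj([(533,-60,60)],c)[0].astype(int); crop=p[max(q[1]-70,0):q[1]+70,q[0]-90:q[0]+90]; cv2.imwrite('pics/fin.png',cv2.resize(crop,None,fx=4,fy=4,interpolation=cv2.INTER_CUBIC))
    m=(X[...,2]>129)&(X[...,2]<139)&(np.hypot(X[...,0]-466,X[...,1]+170)<28)
    if m.sum()>10: print(n,'knob',m.sum(),X[m].min(0).round(1),X[m].max(0).round(1))
    m=(X[...,2]>125)&(X[...,2]<170)&(np.hypot(X[...,0]-533,X[...,1]+94)<40)
    if m.sum()>10: print(n,'pin',m.sum(),rect(X[m][:,:2]),np.percentile(X[m][:,2],[50,95]).round(1))
    a=.0314;rel=X[...,:2]-[532,-58.3];L=np.stack([rel[...,0]*np.cos(a)+rel[...,1]*np.sin(a),-rel[...,0]*np.sin(a)+rel[...,1]*np.cos(a)],-1)
    for x in(-75,-25,25,75):
        m=(abs(L[...,0]-x)<18)&(L[...,1]>-10)&(L[...,1]<125)&(X[...,2]>38)&(X[...,2]<47)
        if m.sum()>100: print(n,x,m.sum(),np.percentile(L[m][:,1],[1,99]).round(1),np.median(L[m][:,0]).round(1))
E
python3 fin.py
```

```text
39.05 [ 465.8 -170.1  233.4] [3.138e+00 2.000e-03 1.602e+00]
wrist knob 474 [ 455.  -180.2  129. ] [ 475.9 -159.6  137.2]
wrist pin 1706 (532.5, -94.3, 53.7, 14.9, 70.2) [154.6 156.3]
wrist -75 1641 [-4.8 57.1] -74.9
wrist -25 1269 [-4.8 57.5] -27.3
wrist 25 1066 [ 0.5 58.2] 26.0
wrist 75 1635 [-5.1 59.4] 74.6
side knob 18 [ 454.9 -172.2  129. ] [ 471.4 -157.6  139. ]
side pin 120 (532.0, -89.4, 54.2, 19.6, 71.2) [146.8 156.6]
side -75 184 [  0.5 123.6] -75.7
side -25 191 [  0.6 123.5] -26.6
side 25 167 [  4.9 123.4] 24.2
side 75 173 [ -3.2 122.6] 73.5
top pin 116 (532.9, -93.3, 52.9, 14.4, 70.0) [154.7 159.3]
top -75 334 [ -1.6 117.7] -75.1
top -25 275 [ -2.4 117.1] -24.2
top 25 259 [  3.5 116.5] 26.0
top 75 311 [ -2.8 115.9] 76.3
```

View pics/fin.png

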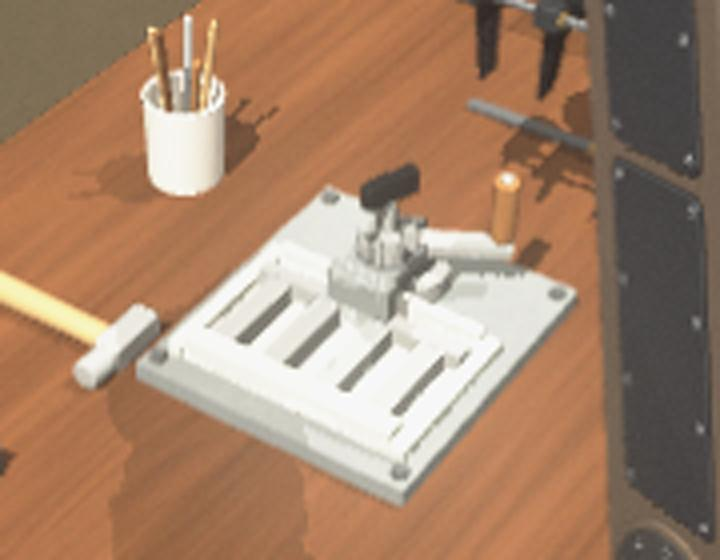

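The side crop shows the crank parked, the jaw closed on four blanks and the pin still standing out. I now return to the pin (centre (532.7,-94.3), bar at 70°).

{"op": "servo_tool", "data": {"moves": [0.06, 0.065, 0, -0.035, 0.5, 0.12, 0.13, 0, -0.07, 0.5, 0.168, 0.189, 0, -0.105, 0.5, 0.168, 0.189, 0, -0.1195, 0.5, 0.168, 0.189, 0, -0.1195, 0.5, 0.168, 0.189, -0.08, -0.1195, 0.5, 0.168, 0.189, -0.16, -0.1195, 0.5, 0.168, 0.189, -0.22, -0.1195, 0.5, 0.168, 0.189, -0.255, -0.1195, 0.5, 0.168, 0.189, -0.255, -0.1195, 0.5, 0.168, 0.189, -0.255, -0.1195, 0.5]}}

```text
t: 40.12
eef_pos: [531.9, -94.7, 129.2]
tcp_rot: [-3.139, 0.0, 1.227]
ft_force: [0.1, -0.6, 0.8]
opening: 0.502
grip_force: 0.0
```

{"op": "servo_tool", "data": {"moves": [0.001, 0.001, 0, 0, 0, 0.001, 0.001, 0, 0, 0, 0.001, 0.001, 0, 0, 0, 0.001, 0.001, 0, 0, 0, 0.001, 0.001, 0, 0, 0, 0.001, 0.001, 0, 0, 0, 0.001, 0.001, 0.008, 0, 0, 0.001, 0.001, 0.016, 0, 0, 0.001, 0.001, 0.02, 0, 0, 0.001, 0.001, 0.02, 0, 0, 0.001, 0.001, 0.02, 0, 0]}}

```text
t: 41.03
eef_pos: [532.5, -93.7, 137.6]
tcp_rot: [-3.14, -0.0, 1.226]
ft_force: [-1.8, 1.7, -11.0]
opening: 0.146
grip_force: 30.0
```

{"op": "servo_tool", "data": {"moves": [0, 0, 0, -0.035, 0, 0, 0, 0, -0.07, 0, 0, 0, 0, -0.105, 0, 0, 0, 0, -0.14, 0, 0, 0, 0, -0.175, 0, 0, 0, 0, -0.21, 0, 0, 0, 0, -0.245, 0, 0, 0, 0, -0.28, 0, 0, 0, 0, -0.315, 0, 0, 0, 0, -0.35, 0, 0, 0, 0, -0.381, 0, 0, 0, 0, -0.381, 0]}}

```text
t: 42.03
eef_pos: [532.8, -94.1, 137.7]
tcp_rot: [3.141, 0.001, 0.025]
ft_force: [-0.1, -0.8, -11.0]
opening: 0.147
grip_force: 30.0
```

{"op": "servo_tool", "data": {"moves": [0, 0, 0, 0, 0, 0, 0, -0.01, 0, 0, 0, 0, -0.02, 0, 0, 0, 0, -0.03, 0, 0, 0, 0, -0.04, 0, 0, 0, 0, -0.05, 0, 0, 0, 0, -0.06, 0, 0, 0, 0, -0.06, 0, 0, 0, 0, -0.06, 0, 0]}}

```text
t: 42.78
eef_pos: [533.0, -94.0, 113.9]
tcp_rot: [3.141, 0.0, 0.029]
ft_force: [-2.8, -3.1, -7.1]
opening: 0.148
grip_force: 30.0
```

{"op": "servo_tool", "data": {"moves": [0, 0, -0.005, 0, 0, 0, 0, -0.005, 0, 0, 0, 0, -0.005, 0, 0.5, 0, 0, -0.005, 0, 0.5, 0, 0, -0.005, 0, 0.5, 0, 0, -0.005, 0, 0.5, 0, 0, 0.08, 0, 0.5, 0, 0, 0.18, 0, 0.5, 0, 0, 0.28, 0, 0.5, 0, 0, 0.35, 0, 0.5, -0.1, 0, 0.4, 0, 0.5, -0.2, 0, 0.4, 0, 0.5]}}

```text
t: 43.78
eef_pos: [455.4, -94.3, 277.0]
tcp_rot: [3.139, -0.006, 0.03]
ft_force: [-0.9, -0.3, 0.5]
opening: 0.5
grip_force: 0.0
```

```bash
python3 fin.py
```

```text
43.7833 [455.4 -94.3 277. ] [ 3.139 -0.006  0.03 ]
wrist knob 368 [ 455.7 -181.3  129.4] [ 476.7 -160.3  137.4]
wrist pin 914 (533.1, -94.4, 52.9, 14.0, 2.2) [136.9 138.5]
wrist -75 1974 [ -4.2 117.4] -73.9
wrist -25 1861 [ -3.5 117.4] -24.7
wrist 25 2054 [ -3.9 117.1] 27.3
wrist 75 2596 [ -4.4 116.8] 75.1
side knob 20 [ 452.4 -175.5  129.3] [ 470.4 -155.5  137.8]
side pin 71 (531.6, -89.6, 52.8, 20.4, 3.9) [133.8 137.6]
side -75 188 [ -1.1 122.2] -76.0
side -25 179 [  1.5 123.6] -26.2
side 25 159 [  0.8 123.4] 24.6
side 75 170 [  0.6 123.4] 75.0
top -75 230 [ 36.3 117.7] -75.1
top -25 212 [ 37.2 117.2] -23.7
top 25 258 [  1.6 116.6] 26.3
top 75 300 [ -2.7 115.9] 76.4
```

View pics/fin.png

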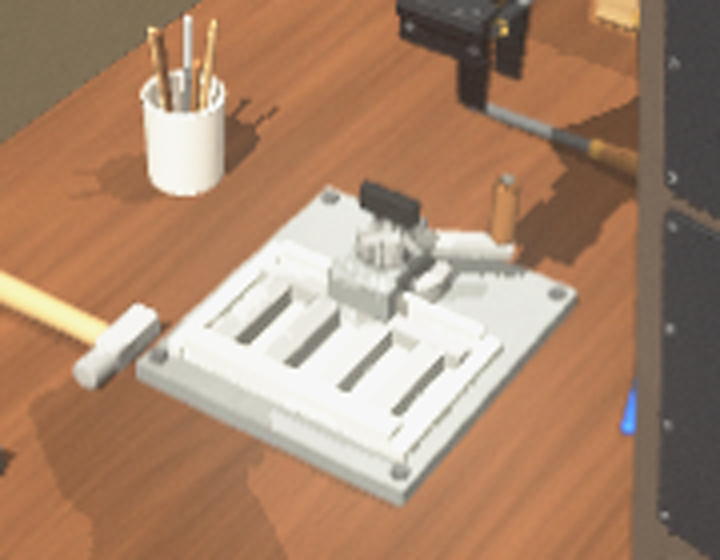

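```bash
python3 -c "
from cell import *
print(job_done())"
```

```text
the job is handed in; nothing more can be done
None
```

I clamped all four steel blanks in their own nests and closed the jaw on them. The crank is back at its parking stop, with the spring pin turned back and fully home. The final camera check confirmed this, and the job was handed in at about 44 s.

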